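Park the hand dispenser in its charging dock

ROBOT

A 7-joint arm with a two-finger parallel gripper is mounted at the origin on the work surface. World frame = base frame: x ahead of the robot, y to its left, z up, the work surface at z = 0. Lengths are in mm, angles in rad, forces in N, time in s.
With the tool pointing down it reaches from about 400 to 875 mm from the base axis. Payload 19.3 kg.
Tool frame: the origin (TCP) lies midway between the tips of the shut fingers; the grasp point (between the pads) lies 19 mm behind it (arm.hold_point_z is the distance from the TCP to the grasp point, in mm); y points along the fingers, x is the direction in which the jaws open and shut, and the axes are right-handed (so a half turn about y gives the same grasp; the last joint's range is limited). The gripper opens to 85 mm and grips with 20 to 120 N. Pads are 22 mm wide; open, the fingers measure 114 mm over their backs; the gripper's body (76 mm by 85 mm) begins 54 mm behind the grasp point. The pads swing forward as they close: fully open they stand 13 mm farther back than shut.
Start: joints at [1.26, 0.521, -0.036, 1.599, 0.021, 1.021, -0.113], TCP at [149.022, -606.966, 231.291] pointing down, gripper open.
Joint ranges: [-2.91, 2.91], [-0.3, 2.13], [-1.5, 1.42], [0.17, 2.43], [-1.26, 4.41], [0.16, 1.93], [-2.52, 2.52]. Speed limits (rad/s): [1.89, 1.89, 2.39, 2.39, 3.01, 3.01, 3.01].

INTERFACE

Orientations are given as a 3x3 rotation matrix whose columns are the frame's x, y, z axes.
In Python, from bench import arm gives the robot as it stands. The module is installed in compiled form; this text tells all that it offers.
- The arm moves only by the shell command python3 -m creep 'ROWS' [FORCE]. ROWS is JSON, one flat list of numbers, 7 for each row, row after row: the turn, a rotation vector about the tool's x, y, z in rad, then the shift along the tool's x, y, z in m, then the finger opening in m, from 0 to 0.0854. In form: [wx, wy, wz, tx, ty, tz, hand, wx, wy, wz, tx, ty, tz, hand, ...]. A call has 1 to 8 rows; each row is the pose to reach, as a shift and turn from the pose commanded when the call began, along the tool's axes at that moment; what a row does not reach only later rows make up. A row lasts 1/8 s, in which the tool goes at most 62.5 mm and 10.7 degrees, less where a joint would pass 70% of its speed; a pose out of reach is approached as far as the arm can. A call with a gripper value outside its range is refused whole. The fingers move at their own pace and stop on an object; FORCE is the grip in N (left out, the last holds). Time passes only in rows, so rows that repeat a pose let the fingers close. It gives the time, the measured TCP pose, the force and the opening at its end, in the units of the state.
- arm.get_state(): the state, without advancing time (a new reading comes with each control period).
- arm.get_image(name): name is "scene" or "top" or "wrist"; returns a dict with "color" (400x640x3 uint8, red, green, blue), "depth" (400x640 float32, mm along the optical axis (not along the pixel's ray), 0 where there is no reading), "intrinsics" (3x3 intrinsics, pixels), "cam_to_world" (4x4, takes a point from camera to world coordinates); the wrist camera has in their place "T_tool_cam" (4x4, takes a point from camera to tool coordinates, whose origin is the TCP and whose axes are the tool frame's). Camera axes: x right, y down, z forward; pixel columns grow to the right and rows downward; lengths in mm; the calibration is good to about 2 mm. A picture is of the moment at which its call begins: read the wrist's pose just before it.
- arm.job_done(): hands the job in, once; it reports no verdict.
The state is a dict: "time_s": time; "joints": joint angles; "joint_vel": joint speeds; "joint_torque": joint torques, N m; "tcp_pos": TCP position; "ee_rot": TCP orientation; "force": force on the tool from outside, world axes, zero at the start; "torque": the same for the moment, N m; "grip_width": opening from 0.0 (shut) to 1.0 (fully open).
Only numpy, scipy, OpenCV 4.12 (cv2) and the standard library are available. Lean on these libraries where they do the work, as an engineer would, in place of code of your own. Each camera call takes 0.05 s, during which the arm holds its last target.

TASK

Take the hand dispenser out of its sloping rest and stand it upright, cone down, in the charging dock whose tapered cup matches its cone (the one with the wider cup), fully home in the taper. Then let go of it. Do not drop it, and leave the loose bench items (bottle, jar, beaker, marker pen, timer) where they are.

Things in the scene. Friction and masses are not known exactly. Their poses are not given: they have to be found in the camera images.
- dispenser_centre (a point): Loose grey hand dispenser (like an electronic pipette), 180 mm long, ~180 g. Point on its axis, 90 mm from the tip; own z runs from cone tip to head. From the tip: cone 12 mm wide, growing to 44 at 60 mm; collar 44 wide to 70; shoulder to 78; round grip 30 wide from 78 to 166; button 18 wide to 180. A finger rest (12 wide, 6 thick, at 161 mm) juts along own +x to 39 mm off the axis.
- dispenser_collar (a point): Point on the dispenser's axis 58 mm from its tip (32 mm below the centre point), near the cone's wide end. It coincides with the wide dock's mouth point when the dispenser is fully home. Same axes as the dispenser.
- rest: Fixed white and metal sloping bench rest, 130 x 85 mm, 130 mm high; origin under its centre, on the bench. It holds the dispenser leaning 30 degrees from vertical, head high and towards own -x (roughly the robot), finger rest uppermost, in two vees from below that end 111 mm from its tip; beyond, the grip is free all round. It slides out freely along its own axis.
- wide_dock_mouth (a point): Centre of the mouth of the wide tapered cup, 78 mm above the bench, on a fixed white dock with a round base 104 mm wide. The cup's inside is a cone matching the dispenser's: 43 mm wide at the mouth, narrowing to 16 mm at 50 mm below it; wall about 7 mm. z axis up. The dispenser may be turned any way about the vertical.
- narrow_dock_mouth (a point): Centre of the mouth of the narrow cup on the other fixed dock, 78 mm above the bench, same base; 25 mm wide at the mouth, for another, thinner tool. Not to be used.
- bottle: Loose amber bottle, 60 mm wide, 125 mm high; origin under its centre. To be left alone.
- jar: Loose clear jar with lid, 68 mm wide, 85 mm high; origin under its centre. To be left alone.
- beaker: Loose small glass beaker, 54 mm wide, 65 mm high; origin under its centre. To be left alone.
- pen: Loose marker pen lying on the bench, 135 mm long, 14 mm thick; origin under its middle. To be left alone.
- timer: Loose flat white timer, 60 x 75 x 22 mm; origin under its centre. To be left alone.

How it is judged:
By the outcome, as a careful person would: the job done as asked, in the order asked, and still so for the second after the job is handed in, with the robot touching nothing.
It also fails if it takes over 38 s, if anything falls off the work surface, if the arm or the gripper's body presses on something with over 40 N, if the wrist force passes 120 N, or if a joint passes its speed limit or range.

## Working session

There is one attempt and no reset: what is moved stays moved. The work goes in short steps, Python scripts to look and compute and a shell command to move; the robot and the scene stay as the last step left them, time stands still between calls to the robot, and variables do not carry over. Pictures are saved under pics/ and viewed, and the job is handed in when it is done.

```bash
mkdir -p pics
cat > h.py <<'E'
import numpy as np, cv2
from bench import arm
def grab(n,fn):
    s=arm.get_state(); im=arm.get_image(n)
    cv2.imwrite(f'pics/{fn}.png',im['color'][:,:,::-1])
    if 'cam_to_world' in im: T=np.array(im['cam_to_world'])
    else:
        W=np.eye(4);W[:3,:3]=s['ee_rot'];W[:3,3]=s['tcp_pos'];T=W@np.array(im['T_tool_cam'])
    np.savez(f'pics/{fn}.npz',c=im['color'],d=im['depth'],K=im['intrinsics'],T=T)
    return im,T
def cloud(fn):
    z=np.load(f'pics/{fn}.npz');d=z['d'];K=z['K'];T=z['T']
    v,u=np.mgrid[:d.shape[0],:d.shape[1]]
    P=np.stack([(u-K[0,2])/K[0,0]*d,(v-K[1,2])/K[1,1]*d,d],-1)
    W=P@T[:3,:3].T+T[:3,3]; W[d==0]=np.nan
    return W,z['c'],K,T
E
python3 - <<'E'
from h import *
for n in ['scene','top','wrist']:
    im,T=grab(n,n+'0'); print(n,T.round(3).tolist(),im['intrinsics'].tolist(),(im['depth']==0).mean())
s=arm.get_state();print(s)
E
```

```text
scene [[-0.382, 0.781, -0.495, 963.39], [0.924, 0.318, -0.212, 202.146], [-0.009, -0.538, -0.843, 806.3], [0.0, 0.0, 0.0, 1.0]] [[442.0289133270763, 0.0, 320.6252737893023], [0.0, 442.0289133270763, 202.65259638537407], [0.0, 0.0, 1.0]] 0.00392578125
top [[-0.022, -0.994, 0.104, 433.753], [-1.0, 0.023, 0.009, 12.903], [-0.011, -0.104, -0.995, 1071.464], [0.0, 0.0, 0.0, 1.0]] [[471.5076965273112, 0.0, 316.90954166157826], [0.0, 471.5076965273112, 195.77874673576008], [0.0, 0.0, 1.0]] 0.00405859375
wrist [[0.238, -0.925, -0.297, 226.16], [-0.971, -0.228, -0.071, -588.888], [-0.002, 0.305, -0.952, 373.494], [0.0, 0.0, 0.0, 1.0]] [[323.0671126047733, 0.0, 315.19427716652325], [0.0, 323.0671126047733, 195.78262357081277], [0.0, 0.0, 1.0]] 0.00415234375
{'time_s': 0.15, 'joints': array([ 1.2597936 ,  0.52188581, -0.03630366,  1.59987318,  0.02118597,
        1.02109415, -0.11276893]), 'joint_vel': array([-0.00036829, -0.00035404,  0.00041982, -0.00183982,  0.00027135,
       -0.0003593 , -0.00111746]), 'joint_torque': array([ 1.60936066e-03, -9.27386284e+01,  1.98056661e+00, -3.70051682e+01,
        1.80251763e-02,  6.40185404e-03,  4.16594878e-05]), 'tcp_pos': array([ 148.95234059, -606.72980728,  230.85416782]), 'ee_rot': array([[ 2.38473151e-01, -2.65335805e-04,  9.71149054e-01],
       [-9.71148697e-01,  8.34945204e-04,  2.38473292e-01],
       [-8.74131748e-04, -9.99999616e-01, -5.85685070e-05]]), 'force': array([-0.83046505, -0.06651259,  0.5240956 ]), 'torque': array([-0.02045901, -0.0392159 , -0.02188371]), 'grip_width': 0.9959591712374268}
```

View pics/scene0.png

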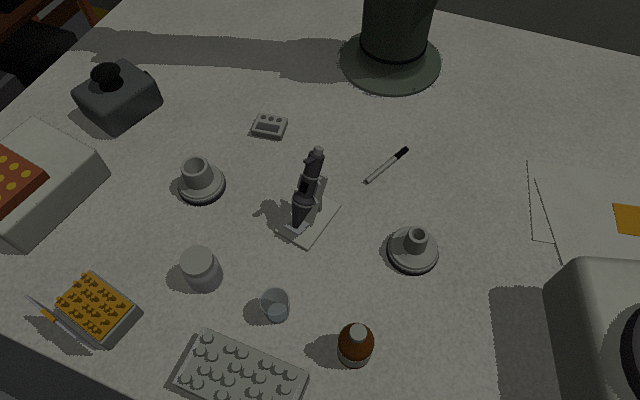

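View pics/top0.png

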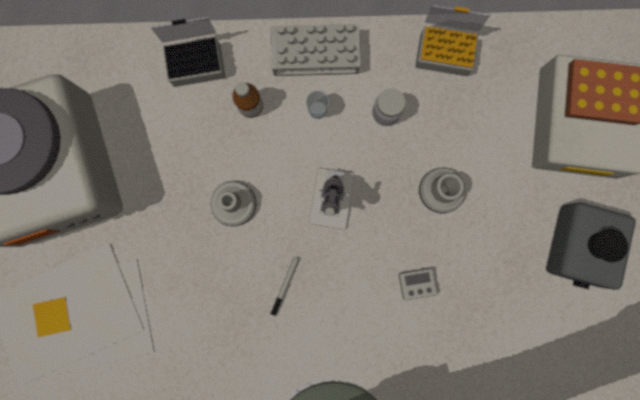

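View pics/wrist0.png

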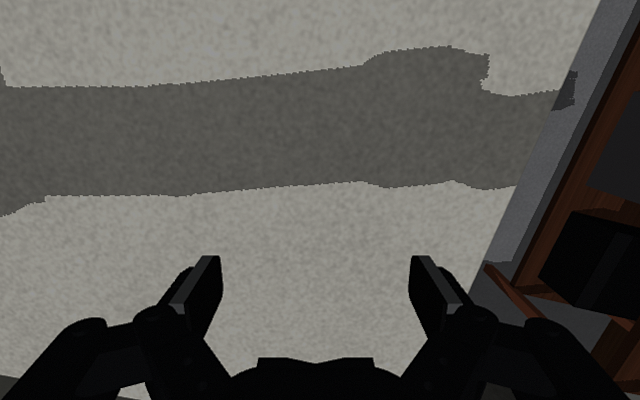

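Scene: the dispenser leans in its rest near (305,190), the wide dock is at (197,175) and the narrow one at (415,245). In the top view the same three are at (332,195), (450,187) and (231,201). Next I measure the dock rims and the dispenser axis from depth.

Run:
```python
from h import *
from scipy.optimize import least_squares
for n,(u0,u1,v0,v1) in {'scene0':(165,235,140,215),'top0':(410,485,155,225)}.items():
    W,c,K,T=cloud(n); P=W[v0:v1,u0:u1].reshape(-1,3); P=P[~np.isnan(P[:,0])]
    print(n,'zmax',np.nanpercentile(P[:,2],[50,90,97,100]))
    q=P[(P[:,2]>73)&(P[:,2]<83)]
    r=least_squares(lambda p:np.hypot(q[:,0]-p[0],q[:,1]-p[1])-p[2],[*q[:,:2].mean(0),25],loss='soft_l1')
    print(len(q),r.x,q.min(0),q.max(0),q[:,2].mean())
for n,(u0,u1,v0,v1) in {'scene0':(380,445,215,275),'top0':(205,262,175,228)}.items():
    W,c,K,T=cloud(n); P=W[v0:v1,u0:u1].reshape(-1,3); P=P[~np.isnan(P[:,0])]
    q=P[(P[:,2]>73)&(P[:,2]<83)]
    r=least_squares(lambda p:np.hypot(q[:,0]-p[0],q[:,1]-p[1])-p[2],[*q[:,:2].mean(0),18],loss='soft_l1')
    print('narrow',len(q),r.x,q[:,2].mean())
# bench check and dispenser
for n,(u0,u1,v0,v1) in {'scene0':(270,345,140,240),'top0':(305,365,160,230)}.items():
    W,c,K,T=cloud(n); P=W[v0:v1,u0:u1]; C=c[v0:v1,u0:u1].astype(int)
    big=cv2.resize(c[v0:v1,u0:u1,::-1],None,fx=6,fy=6,interpolation=cv2.INTER_NEAREST); 
    big=np.clip(big.astype(float)*1.8,0,255).astype(np.uint8); cv2.imwrite(f'pics/{n}_z.png',big)
    print(n,np.nanmax(P[...,2]))
W,c,K,T=cloud('top0'); print('bench z',np.nanmedian(W[230:250,300:340,2]))
W,c,K,T=cloud('scene0'); print('bench z',np.nanmedian(W[200:230,240:260,2]))
```

```text
scene0 zmax [ 2.95821234 61.69195077 78.86310539 83.58606865]
323 [ 552.42228697 -257.74414731   24.78120895] [ 523.89026436 -286.77119934   73.06133736] [ 580.48918593 -230.55506702   82.56364741] 78.22238718831619
top0 zmax [ 1.94327561 53.58185524 78.04565503 83.41662636]
309 [ 552.070614   -258.10953454   24.70505215] [ 524.49882322 -286.40547667   73.11793246] [ 580.74875732 -230.77068239   82.70262843] 77.8887052975658
narrow 237 [533.43305536 213.11751284  16.13443278] 78.14800571067543
narrow 173 [532.98597237 212.88646891  16.06047335] 77.52574904354131
scene0 196.6902487956263
top0 196.9305550560979
bench z 0.16020146859887063
bench z 1.6943463401288454
```

Run:
```python
from h import *
import cv2
a=cv2.imread('pics/scene0_z.png');b=cv2.imread('pics/top0_z.png');print(a.shape,b.shape)
h=max(a.shape[0],b.shape[0]);f=lambda i:cv2.copyMakeBorder(i,0,h-i.shape[0],0,0,0)
o=np.hstack([f(a),f(b)])[:600,:];o=cv2.resize(o,None,fx=min(1,800/o.shape[1]),fy=min(1,800/o.shape[1]));cv2.imwrite('pics/z.png',o)
```

```text
(600, 450, 3) (420, 360, 3)
```

View pics/z.png

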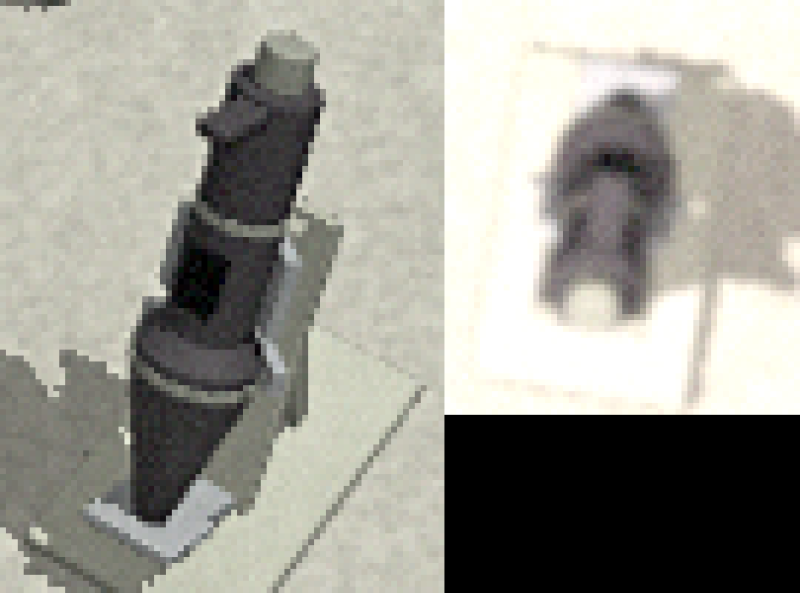

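Run:
```python
from h import *
from scipy.optimize import least_squares
Q=[];B=[];A=[]
for n,(u0,u1,v0,v1) in {'scene0':(285,335,140,235),'top0':(315,352,165,222)}.items():
    W,c,K,T=cloud(n); P=W[v0:v1,u0:u1].reshape(-1,3); C=c[v0:v1,u0:u1].reshape(-1,3).astype(int)
    ok=~np.isnan(P[:,0]); P=P[ok];C=C[ok]; dark=C.max(1)<95
    q=P[dark&(P[:,2]>112)&(P[:,2]<172)]; Q.append(q)
    B.append(P[(P[:,2]>178)]); A.append(P[dark&(P[:,2]>30)])
    print(n,len(q),q.mean(0),len(B[-1]))
def fit(q):
    def res(p):
        t,ph=p[2],p[3]; u=np.array([-np.sin(t)*np.cos(ph),-np.sin(t)*np.sin(ph),np.cos(t)])
        d=q-[p[0],p[1],145]; return np.linalg.norm(np.cross(d,u),axis=1)-15
    m=q.mean(0); r=least_squares(res,[m[0],m[1],np.pi/6,0],loss='soft_l1',f_scale=1.); return r.x,np.median(abs(res(r.x)))
for q in [Q[0],Q[1],np.vstack(Q)]:
    p,e=fit(q); print(p[:2],np.degrees(p[2:]),e)
t,ph=p[2],p[3];u=np.array([-np.sin(t)*np.cos(ph),-np.sin(t)*np.sin(ph),np.cos(t)])
o=np.array([p[0],p[1],145])
for b,a in zip(B,A):
    d=b-o;s=d@u;r=np.linalg.norm(d-np.outer(s,u),axis=1);k=r<8
    print('top s',np.percentile(s[k],[50,90,98,100]))
    d=a-o;s=d@u;r=np.linalg.norm(d-np.outer(s,u),axis=1)
    for x in range(-120,70,8):
        k=(s>x)&(s<x+8)
        if k.sum()>3: print(x,k.sum(),np.percentile(r[k],[20,50,90]).round(1),end=' | ')
    print()
print(u,o)
```

```text
scene0 612 [532.93416122  -3.74598319 139.19403728] 231
top0 169 [535.11653221 -10.7979553  137.32872247] 240
[520.03475414  -6.59714574] [ 30.86114678 349.92725425] 0.8670207414604629
[521.48105911  -6.56877489] [ 31.32889704 -11.83553262] 0.7081774201298607
[520.32034726  -6.62465223] [-31.09827344 169.561193  ] 0.8854984734683491
top s [53.03569381 53.88297894 54.12764471 54.13520299]
-120 26 [6.3 6.8 8.3] | -112 53 [ 8.8 10.9 40.3] | -104 63 [11.2 12.7 39.7] | -96 64 [13.2 15.1 43.9] | -88 69 [15.3 16.6 47.3] | -80 63 [17.8 18.5 40.5] | -72 76 [19.5 20.7 39.4] | -64 131 [20.4 21.7 37. ] | -56 138 [15.8 17.6 37.4] | -48 93 [13.7 14.8 38.5] | -40 96 [14.4 16.6 38.4] | -32 106 [14.9 16.8 37.6] | -24 117 [14.5 17.2 37.7] | -16 83 [14.2 15.2 35.5] | -8 63 [14.4 15.3 16.6] | 0 65 [14.3 14.8 16.1] | 8 62 [13.9 14.5 15.6] | 16 52 [14.1 14.8 16.3] | 24 46 [14.3 15.1 16.7] | 32 148 [13.1 15.6 38. ] | 40 41 [ 8.6  9.3 10.6] | 48 42 [ 4.7  8.5 10.4] | 
top s [51.06159653 52.4270784  53.20371577 53.25106817]
-112 4 [10.3 10.4 11.2] | -96 4 [14.9 15.  15.4] | -80 7 [19.5 19.8 20.3] | -72 12 [21.9 22.4 37.1] | -64 72 [19.5 21.  23. ] | -56 92 [15.6 17.3 20.4] | -48 28 [15.  16.  37.9] | -40 37 [15.1 16.9 20.7] | -32 33 [15.2 17.1 33.7] | -24 31 [15.4 17.7 21.8] | -16 11 [14.9 15.6 18.7] | -8 17 [15.6 15.9 16.9] | 0 17 [15.  15.7 16. ] | 8 12 [14.8 15.4 15.7] | 16 16 [15.1 15.9 16.9] | 24 15 [15.8 16.  25.8] | 32 173 [12.2 16.  36.4] | 40 20 [ 9.8 10.6 11.4] | 
[-0.5079588   0.09358356  0.85628265] [520.32034726  -6.62465223 145.        ]
```

```bash
cat >> h.py <<'E'
from scipy.spatial.transform import Rotation as Ro
def delta(p,R):
    s=arm.get_state();R0=np.array(s['ee_rot']);
    print('t',round(s['time_s'],2),'turn',Ro.from_matrix(R0.T@R).as_rotvec().round(4),'shift m',(R0.T@(np.array(p)-s['tcp_pos'])/1000).round(4))
ph=np.radians(-10.4);t=np.pi/6
u=np.array([-np.sin(t)*np.cos(ph),-np.sin(t)*np.sin(ph),np.cos(t)])
o=np.array([520.5,-6.6,145])  # l=127
x=np.array([np.sin(ph),-np.cos(ph),0]); RG=np.stack([x,-u,np.cross(x,-u)],1)
E
python3 - <<'E'
from h import *
print(RG, o+(114+110-127)*u); delta(o+(114+110-127)*u,RG)
E
```

```text
[[-0.18051915  0.49178574  0.85179788]
 [-0.98357147 -0.09025957 -0.15633417]
 [ 0.         -0.8660254   0.5       ]] [472.79678367   2.15517854 229.00446417]
t 0.15 turn [ 0.516   0.4123 -0.1114] shift m [-0.5141  0.0023  0.4597]
```

```bash
python3 -m creep '[0,0,0,-0.06,-0.03,0.05,0.085, 0.1,0.08,-0.02,-0.11,-0.03,0.1,0.085, 0.2,0.16,-0.04,-0.16,-0.03,0.14,0.085, 0.3,0.24,-0.06,-0.2,-0.03,0.18,0.085, 0.4,0.32,-0.09,-0.25,-0.03,0.22,0.085, 0.516,0.41,-0.11,-0.3,-0.03,0.26,0.085, 0.516,0.41,-0.11,-0.34,-0.03,0.31,0.085, 0.516,0.41,-0.11,-0.39,-0.03,0.35,0.085]'
python3 - <<'E'
from h import *
delta(o+(114+110-127)*u,RG)
E
```

```text
time_s: 1.15
tcp_pos: [372.9, -188.5, 260.9]
ee_rot: [[-0.178, 0.489, 0.854], [-0.984, -0.089, -0.154], [0.001, -0.868, 0.497]]
force: [0.3, -1.7, -0.3]
grip_width: 0.994
t 1.15 turn [ 0.0036  0.0026 -0.0003] shift m [-0.2054  0.0595  0.0401]
```

```bash
python3 -m creep '[0.004,0.0026,0,-0.05,0.01,0.01,0.085, 0.004,0.0026,0,-0.1,0.025,0.02,0.085, 0.004,0.0026,0,-0.15,0.04,0.03,0.085, 0.004,0.0026,0,-0.205,0.05,0.04,0.085, 0.004,0.0026,0,-0.205,0.05,0.04,0.085, 0.004,0.0026,0,-0.205,0.05,0.04,0.085]'
python3 - <<'E'
from h import *
delta(o+(114+110-127)*u,RG)
grab('wrist','w1');grab('scene','s1');print(arm.get_state()['force'])
E
```

```text
time_s: 1.9
tcp_pos: [424.7, -80.7, 242.2]
ee_rot: [[-0.183, 0.47, 0.864], [-0.983, -0.091, -0.159], [0.004, -0.878, 0.478]]
force: [-0.2, -1.0, -0.1]
grip_width: 0.992
t 1.9 turn [ 0.0247 -0.0006  0.0045] shift m [-0.0903  0.0267  0.0221]
[ 0.09472608 -0.7128549  -0.58759193]
```

View pics/w1.png

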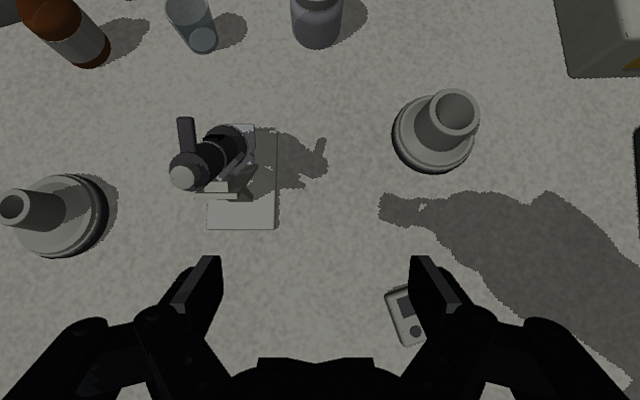

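The wrist view shows the dispenser ahead at (210,155), finger rest up and left, and the wide cup at (455,110). The move ended 90 mm short, so I'm checking the joints.

```bash
python3 - <<'E'
from h import *
s=arm.get_state();print(s['joints'].round(3),s['joint_vel'].round(3))
E
python3 -m creep '[0.02,0,0.004,-0.045,0.01,0.01,0.085, 0.02,0,0.004,-0.09,0.02,0.02,0.085]'
python3 - <<'E'
from h import *
s=arm.get_state();print(s['joints'].round(3),s['joint_vel'].round(3))
delta(o+(114+110-127)*u,RG)
E
```

```text
[ 0.626  0.02  -0.653  2.417  0.479  0.245 -2.211] [ 0.131 -0.006 -0.088  0.007 -0.053 -0.003  0.085]
time_s: 2.25
tcp_pos: [433.0, -69.0, 239.7]
ee_rot: [[-0.184, 0.47, 0.863], [-0.983, -0.086, -0.162], [-0.002, -0.879, 0.478]]
force: [-1.4, 0.2, -0.3]
grip_width: 0.996
[ 0.305  0.025 -0.372  2.419  0.537  0.248 -2.314] [-1.328  0.034  1.224  0.014  0.074 -0.021 -0.183]
t 2.25 turn [ 0.0257 -0.0038 -0.0001] shift m [-0.0772  0.0219  0.0177]
```

Joint 4 is at its bent limit: a tool that leans outward is out of reach this close to the base. Changing plan: grasp with the tool pointing straight down and the jaws across the grip. The button and finger rest still clear the gripper body by about 10 mm. The placing then tilts the tool 30° towards the robot, which reaches easily.

```bash
cat >> h.py <<'E'
RD=np.stack([x,[0,0,-1.],np.cross(x,[0,0,-1.])],1)
g=o+(136-127)*u
E
python3 - <<'E'
from h import *
p=g+[0,0,-19+90]; print(g,p); delta(p,RD)
E
```

```text
[516.07392838  -5.78766385 152.79422863] [516.07392838  -5.78766385 223.79422863]
t 2.25 turn [-0.4979 -0.0037 -0.0011] shift m [-0.0773  0.0475  0.0539]
```

```bash
python3 -m creep '[-0.17,0,0,0,0,0,0.085, -0.34,0,0,-0.02,0,0.02,0.085, -0.498,-0.004,0,-0.05,0.02,0.04,0.085, -0.498,-0.004,0,-0.077,0.047,0.054,0.085, -0.498,-0.004,0,-0.077,0.047,0.054,0.085, -0.498,-0.004,0,-0.077,0.047,0.054,0.085]'
python3 - <<'E'
from h import *
p=g+[0,0,-19+90]; delta(p,RD);s=arm.get_state();print(s['joints'].round(3),s['joint_vel'].round(3))
E
```

```text
time_s: 3.0
tcp_pos: [515.3, -6.1, 224.2]
ee_rot: [[-0.179, -0.001, 0.984], [-0.984, 0.002, -0.179], [-0.002, -1.0, -0.001]]
force: [-0.1, -0.5, 1.4]
grip_width: 0.999
t 3.0 turn [ 0.001   0.0014 -0.002 ] shift m [-0.0004  0.0004  0.0007]
[ 0.203  0.378 -0.393  1.878  0.176  0.919 -2.023] [-0.003 -0.023  0.009  0.006  0.004  0.001 -0.008]
```

Arrived within 1 mm. Looking with the wrist camera before I descend.

Run:
```python
from h import *
from scipy.optimize import least_squares
grab('wrist','w2'); W,c,K,T=cloud('w2')
Wi=np.linalg.inv(T)
for l in (116,136,166,180):
    q=Wi@np.r_[o+(l-127)*u,1]; print(l,(K@(q[:3]/q[2])).round(0)[:2])
P=W.reshape(-1,3);C=c.reshape(-1,3).astype(int);ok=~np.isnan(P[:,0]);P=P[ok];C=C[ok]
d=P-o;s=d@u;r=np.linalg.norm(d-np.outer(s,u),axis=1)
k=(s>-15)&(s<30)&(r<22)&(C.max(1)<110); q=P[k]; print(len(q))
def res(p):
    v=np.array([p[2],p[3],1]);v/=np.linalg.norm(v); return np.linalg.norm(np.cross(q-[p[0],p[1],145],v),axis=1)-15
R=least_squares(res,[520,-6,-.57,.1],loss='soft_l1');v=np.array([*R.x[2:],1]);v/=np.linalg.norm(v)
print(R.x,v,u,np.median(abs(R.fun)))
k=(s>40)&(r<8);print('top s',np.percentile(s[k],[50,90,98]))
```

```text
116 [315. 189.]
136 [314. 209.]
166 [314. 245.]
180 [314. 264.]
1519
[ 5.21322363e+02 -6.18720557e+00 -5.81806117e-01  1.08058565e-01] [-0.50070652  0.09299598  0.86060718] [-0.49178574  0.09025957  0.8660254 ] 0.25527010181412635
top s [51.31380362 51.76305213 52.10311853]
```

View pics/w2.png

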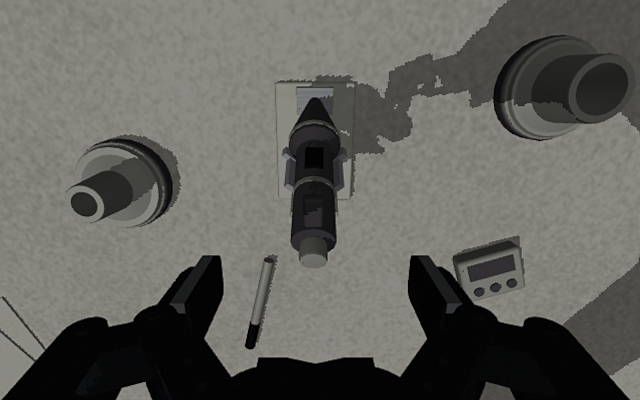

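The wrist view shows the dispenser centred between the fingers at column 314, its button at (314,258). The fitted axis agrees with mine to within 1 mm, so I descend and grip.

```bash
python3 -m creep '[0.001,0.0014,-0.002,0,0.03,0.001,0.085, 0.001,0.0014,-0.002,0,0.06,0.001,0.085, 0.001,0.0014,-0.002,0,0.08,0.001,0.085, 0.001,0.0014,-0.002,0,0.09,0.001,0.085, 0.001,0.0014,-0.002,0,0.09,0.001,0.085]' 60
python3 - <<'E'
from h import *
delta(g+[0,0,-19],RD)
E
```

```text
time_s: 3.68
tcp_pos: [516.8, -5.6, 134.6]
ee_rot: [[-0.18, 0.001, 0.984], [-0.984, -0.001, -0.18], [0.001, -1.0, 0.001]]
force: [-0.3, 0.4, 0.6]
grip_width: 0.991
t 3.67 turn [-0.0009  0.0004  0.0009] shift m [ 0.0003  0.0008 -0.0006]
```

```bash
python3 -m creep '[0,0,0,0,0,0,0.02, 0,0,0,0,0,0,0.02, 0,0,0,0,0,0,0.02, 0,0,0,0,0,0,0.02, 0,0,0,0,0,0,0.02, 0,0,0,0,0,0,0.02]' 60
python3 - <<'E'
from h import *
s=arm.get_state();print(s['force'],s['torque'],s['grip_width'])
grab('wrist','w3');grab('scene','s3')
# slide out 70mm along u then to z: tool axes
R0=np.array(s['ee_rot']); print('u in tool',R0.T@u)
E
```

```text
time_s: 4.42
tcp_pos: [517.0, -5.1, 134.7]
ee_rot: [[-0.179, 0.001, 0.984], [-0.984, -0.001, -0.179], [0.001, -1.0, 0.001]]
force: [-2.7, 1.1, 6.8]
grip_width: 0.326
[-2.726384    1.1338814   6.75753415] [0.07104936 0.44464034 0.02951423] 0.32639169027482506
u in tool [ 2.32215137e-04 -8.66572982e-01 -4.99050312e-01]
```

View pics/w3.png

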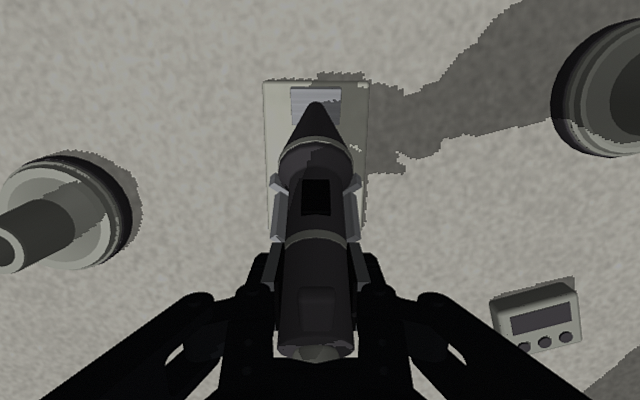

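View pics/s3.png

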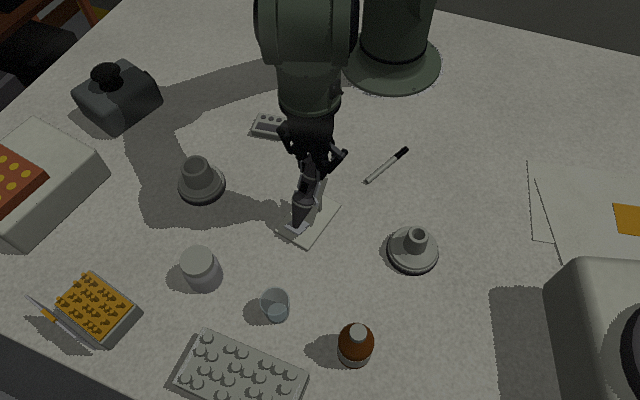

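Gripped: the wrist view shows the pads either side of the grip near rows 250–340, and opening 0.326 is about 28 mm. Now sliding out along the dispenser's own axis.

```bash
python3 -m creep '[0,0,0,0,-0.009,-0.005,0.02, 0,0,0,0,-0.022,-0.0125,0.02, 0,0,0,0,-0.039,-0.0225,0.02, 0,0,0,0,-0.056,-0.0325,0.02, 0,0,0,0,-0.078,-0.045,0.02, 0,0,0,0,-0.1,-0.045,0.02, 0,0,0,0,-0.12,-0.045,0.02, 0,0,0,0,-0.12,-0.045,0.02]'
python3 - <<'E'
from h import *
s=arm.get_state();print(s['force'],s['torque'],s['joints'].round(2))
grab('wrist','w4');grab('scene','s4')
E
```

```text
time_s: 5.52
tcp_pos: [472.9, 3.0, 255.3]
ee_rot: [[-0.18, 0.003, 0.984], [-0.984, -0.001, -0.18], [0.001, -1.0, 0.003]]
force: [0.1, -0.8, -1.7]
grip_width: 0.329
[ 0.11598208 -0.77312933 -1.74078793] [0.04246291 0.11104137 0.10341636] [ 0.21  0.27 -0.42  1.94  0.14  0.95 -2.02]
```

View pics/w4.png

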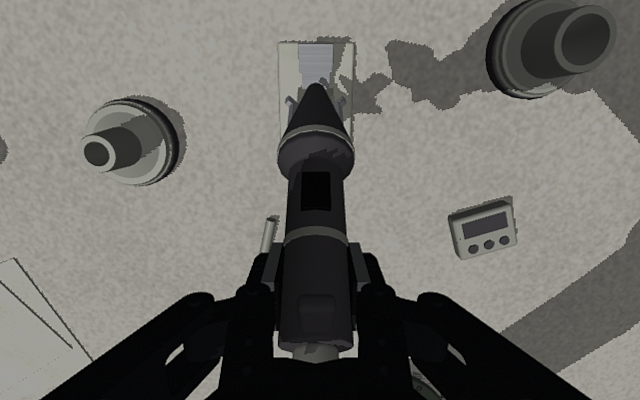

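View pics/s4.png

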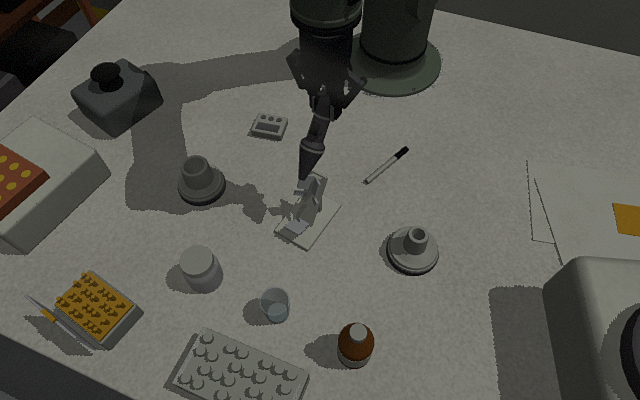

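The dispenser is out of the rest and held firmly, its tip at (318,85) in the wrist view. Next I fit its axis in the tool frame (cylinder and cone points) and work out the placing pose.

```bash
cat >> h.py <<'E'
from scipy.optimize import least_squares
def prof(l): return np.interp(l,[0,60,70,78,166],[6,22,22,15,15])
def fitdisp(fns,ctr,uu,lmax=125,tip_guess=None):
    """fit axis to depth points near guess; ctr= guess of point l=90"""
    Q=[]
    for fn in fns:
        W,c,K,T=cloud(fn);P=W.reshape(-1,3);C=c.reshape(-1,3).astype(int);ok=~np.isnan(P[:,0]);P=P[ok];C=C[ok]
        d=P-ctr;s=d@uu;r=np.linalg.norm(d-np.outer(s,uu),axis=1);l=s+90
        k=(l>4)&(l<lmax)&(abs(r-prof(l))<7)&(C.max(1)<110); Q.append(P[k])
    n=[len(a) for a in Q]; q=np.vstack(Q)
    e1=np.cross(uu,[0,1,0]);e1/=np.linalg.norm(e1);e2=np.cross(uu,e1)
    def un(p):
        v=uu+p[2]*e1+p[3]*e2;v/=np.linalg.norm(v);return ctr+p[0]*e1+p[1]*e2+p[4]*uu,v
    def res(p):
        b,v=un(p);d=q-b;s=d@v;return np.linalg.norm(d-np.outer(s,v),axis=1)-prof(s+90)
    R=least_squares(res,np.zeros(5),loss='soft_l1',f_scale=.7)
    b,v=un(R.x);print('n',n,'med res',np.median(abs(R.fun)).round(2),'centre',b.round(1),'u',v.round(4));return b,v
E
python3 - <<'E'
from h import *
s=arm.get_state();R0=np.array(s['ee_rot']);p0=s['tcp_pos']
gr=p0+[0,0,19]
for f in (['w4'],['s4'],['w4','s4']):
    b,v=fitdisp(f,gr-46*u,u)
    print(' tool frame: centre',(R0.T@(b-p0)).round(2),'u',(R0.T@v).round(4))
E
```

```text
n [5872] med res 0.38 centre [501.4  -2.7 233.9] u [-0.5673  0.1048  0.8168]
 tool frame: centre [ 0.31 19.9  29.71] u [-3.000e-04 -8.170e-01 -5.766e-01]
n [883] med res 0.67 centre [499.2  -3.2 234.3] u [-0.555   0.1041  0.8253]
 tool frame: centre [ 1.17 19.49 27.65] u [-0.0017 -0.8255 -0.5644]
n [5872, 883] med res 0.44 centre [501.1  -2.8 234. ] u [-0.5618  0.1058  0.8204]
 tool frame: centre [ 0.41 19.76 29.36] u [-0.0022 -0.8207 -0.5714]
```

```bash
cat >> h.py <<'E'
M=np.array([552.2,-257.9,78.])
def place(ct,ut,h,yaw=-25):
    ut=np.array(ut)/np.linalg.norm(ut);ct=np.array(ct)
    a=np.radians(yaw);xw=np.array([np.sin(a),-np.cos(a),0])
    # tool: x_t perpendicular part to ut
    e1=np.array([1,0,0])-ut[0]*ut;e1/=np.linalg.norm(e1);e2=np.cross(ut,e1)
    A=np.stack([e1,e2,ut],1);z=np.array([0,0,1.]);B=np.stack([xw,np.cross(z,xw),z],1)
    R=B@A.T; p=M+[0,0,h]-R@(ct-32*ut); return p,R
E
python3 - <<'E'
from h import *
p,R=place([.4,19.8,29.5],[-.001,-.818,-.575],90);print(p,R);delta(p,R)
E
```

```text
[ 540.80178107 -252.18016824  233.16344569] [[-0.42261805 -0.5208466   0.74169589]
 [-0.90630733  0.24377755 -0.34522387]
 [-0.00100013 -0.81810227 -0.57507189]]
t 5.62 turn [-0.6097  0.247   0.0803] shift m [0.2386 0.0209 0.1133]
```

```bash
python3 -m creep '[-0.08,0.03,0.01,0.025,0,0.012,0.02, -0.18,0.07,0.025,0.06,0,0.03,0.02, -0.28,0.11,0.04,0.1,0,0.05,0.02, -0.38,0.15,0.05,0.145,0,0.07,0.02, -0.48,0.19,0.065,0.185,0.005,0.09,0.02, -0.56,0.23,0.075,0.22,0.015,0.105,0.02, -0.61,0.247,0.08,0.2386,0.021,0.1133,0.02, -0.61,0.247,0.08,0.2386,0.021,0.1133,0.02]' 80
python3 - <<'E'
from h import *
p,R=place([.4,19.8,29.5],[-.001,-.818,-.575],90);delta(p,R)
s=arm.get_state();print(s['joints'].round(2),s['joint_vel'].round(2))
E
```

```text
time_s: 6.62
tcp_pos: [540.6, -253.3, 230.1]
ee_rot: [[-0.424, -0.524, 0.738], [-0.905, 0.245, -0.346], [0.0, -0.815, -0.579]]
force: [-0.3, 0.6, -2.0]
grip_width: 0.325
t 6.62 turn [ 0.0045 -0.0023 -0.0001] shift m [-0.0011 -0.0023 -0.002 ]
[ 0.47  0.86 -0.21  1.12  0.07  1.78 -1.74] [-0.02 -0.06 -0.03  0.05 -0.01 -0.03 -0.01]
```

```bash
python3 -m creep '[0,0,0,0,0,0,0.02, 0,0,0,0,0,0,0.02]'
python3 - <<'E'
from h import *
for n in ('wrist','scene','top'): grab(n,n[0]+'5')
s=arm.get_state();R0=np.array(s['ee_rot']);p0=s['tcp_pos'];print(p0,s['force'])
z=np.array([0,0,1.])
for f in (['w5'],['s5'],['w5','s5']):
    b,v=fitdisp(f,M+[0,0,32+90-3],z)
    print(' tool: centre',(R0.T@(b-p0)).round(2),'u',(R0.T@v).round(4),'collar',(b-32*v).round(1))
# dock from wrist
W,c,K,T=cloud('w5');P=W.reshape(-1,3);P=P[~np.isnan(P[:,0])]
q=P[(P[:,2]>74)&(P[:,2]<82)&(np.hypot(*(P[:,:2]-M[:2]).T)<40)]
if len(q)>30:
    r=least_squares(lambda p:np.hypot(q[:,0]-p[0],q[:,1]-p[1])-25,M[:2],loss='soft_l1');print(len(q),r.x)
E
```

```text
time_s: 6.88
tcp_pos: [541.3, -251.3, 234.0]
ee_rot: [[-0.421, -0.52, 0.743], [-0.907, 0.243, -0.344], [-0.001, -0.819, -0.574]]
force: [-0.2, 0.1, -1.9]
grip_width: 0.323
[ 541.28696263 -251.70706148  234.17917963] [-0.19913842  0.05521174 -1.47810202]
n [8191] med res 0.41 centre [ 552.1 -256.5  200.4] u [-4.e-03  5.e-04  1.e+00]
 tool: centre [-0.13 20.91 29.09] u [ 2.000e-04 -8.165e-01 -5.773e-01] collar [ 552.2 -256.6  168.4]
n [719] med res 0.6 centre [ 550.5 -257.1  202.3] u [-0.0036  0.0012  1.    ]
 tool: centre [ 1.08 20.04 27.01] u [-6.000e-04 -8.166e-01 -5.772e-01] collar [ 550.6 -257.2  170.3]
n [8191, 719] med res 0.43 centre [ 552.  -256.6  200.4] u [-0.0036  0.0015  1.    ]
 tool: centre [-0.05 20.88 29.02] u [-8.000e-04 -8.165e-01 -5.774e-01] collar [ 552.1 -256.6  168.4]
2025 [ 553.71238293 -260.02384186]
```

View pics/w5.png

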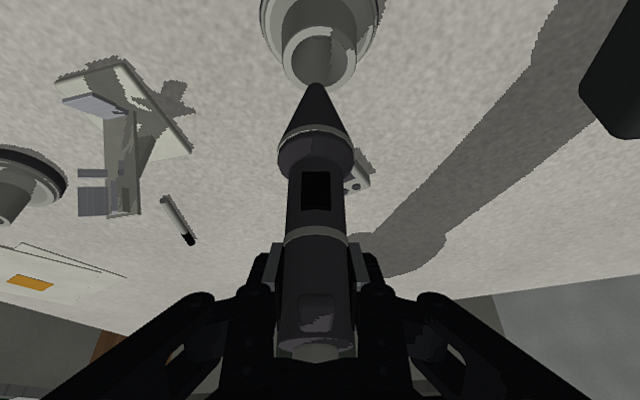

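View pics/s5.png

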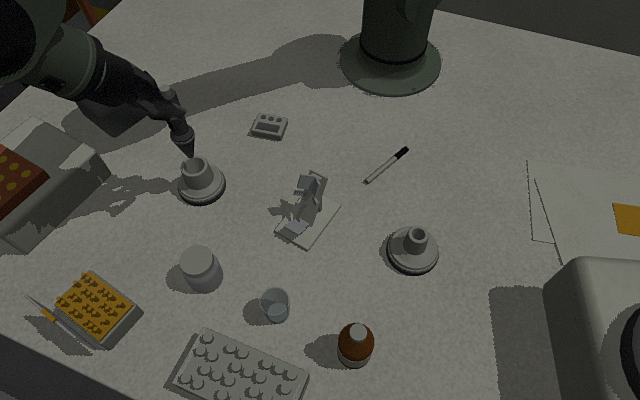

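Above the dock: the cone tip is at (316,85) in the wrist view, just short of the cup mouth centred near (320,55), and the axis is vertical within 0.3°. Refining the rim centre in this same view, since cup and cone share its calibration error.

Run:
```python
from h import *
def dz(r,a,b): return np.maximum(a-r,0)+np.maximum(r-b,0)
for n in ('w5','s0','s5','t5','scene0','top0'):
    try: W,c,K,T=cloud(n)
    except Exception: continue
    dx=cv2.Sobel(np.nan_to_num(W[...,2]).astype(np.float32),cv2.CV_32F,1,0);dy=cv2.Sobel(np.nan_to_num(W[...,2]).astype(np.float32),cv2.CV_32F,0,1)
    m=(abs(W[...,2]-78)<2.5)&(np.hypot(W[...,0]-M[0],W[...,1]-M[1])<40)
    if n=='w5': m&=np.hypot(dx,dy)<12
    q=W[m]
    f=lambda p:dz(np.hypot(q[:,0]-p[0],q[:,1]-p[1]),21.5,28.5)+0.05*(np.hypot(q[:,0]-p[0],q[:,1]-p[1])-25)
    r=least_squares(f,M[:2]); ang=np.degrees(np.arctan2(q[:,1]-r.x[1],q[:,0]-r.x[0]))
    print(n,len(q),r.x.round(1),q[:,2].mean().round(1),np.histogram(ang,8,(-180,180))[0])
```

```text
w5 1509 [ 553.3 -259.8] 77.8 [151 195 257 291 251 193 133  38]
s5 213 [ 551.5 -259.1] 78.5 [23 23 26 28 31 33 28 21]
t5 152 [ 552.5 -259.2] 78.1 [23 10  0  8 27 31 25 28]
scene0 227 [ 551.4 -259.2] 78.6 [30 31 25 26 36 32 23 24]
top0 232 [ 552.2 -258.5] 78.1 [30 32 32 28 32 27 26 25]
```

Run:
```python
from h import *
s=arm.get_state();R0=np.array(s['ee_rot'])
print((R0.T@np.array([1.1,-2.6,-60])).round(1))
print((R0.T@np.array([0,0,-10])).round(2))
```

```text
[ 2.  47.9 36.2]
[0.01 8.19 5.74]
```

```bash
python3 -m creep '[0,0,0,0.002,0.01,0.0085,0.02, 0,0,0,0.002,0.023,0.0185,0.02, 0,0,0,0.002,0.036,0.0275,0.02, 0,0,0,0.002,0.048,0.036,0.02, 0,0,0,0.002,0.048,0.036,0.02]'
python3 - <<'E'
from h import *
for n in ('wrist','scene','top'): grab(n,n[0]+'6')
s=arm.get_state();R0=np.array(s['ee_rot']);print(s['tcp_pos'],s['force'])
z=np.array([0,0,1.])
W,c,K,T=cloud('w6')
b,v=fitdisp(['w6'],np.array([553,-259,140.]),z);print('collar',b-32*v)
b,v=fitdisp(['s6'],np.array([553,-259,140.]),z);print('collar',b-32*v)
def dz(r,a,b): return np.maximum(a-r,0)+np.maximum(r-b,0)
m=(abs(W[...,2]-78)<2.5)&(np.hypot(W[...,0]-M[0],W[...,1]-M[1])<40)&(np.hypot(W[...,0]-553,W[...,1]+259.5)>20)
q=W[m]
f=lambda p:dz(np.hypot(q[:,0]-p[0],q[:,1]-p[1]),21.5,28.5)+0.05*(np.hypot(q[:,0]-p[0],q[:,1]-p[1])-25)
r=least_squares(f,M[:2]);print(len(q),r.x,q[:,2].mean())
E
```

```text
time_s: 7.65
tcp_pos: [541.6, -254.4, 172.2]
ee_rot: [[-0.422, -0.522, 0.741], [-0.906, 0.244, -0.345], [-0.001, -0.817, -0.577]]
force: [0.4, -0.4, -1.6]
grip_width: 0.326
[ 542.34253317 -254.70821656  174.06473342] [ 0.67320653 -0.40363072 -1.91091273]
n [8961] med res 0.41 centre [ 552.2 -259.6  138.5] u [-0.0015 -0.0016  1.    ]
collar [ 552.23092034 -259.51746277  106.4746407 ]
n [610] med res 0.69 centre [ 551.  -260.2  141. ] u [-0.0072  0.0097  0.9999]
collar [ 551.27821683 -260.5015909   109.02906275]
1826 [ 552.63725242 -259.60166111] 77.70424755785874
```

View pics/w6.png

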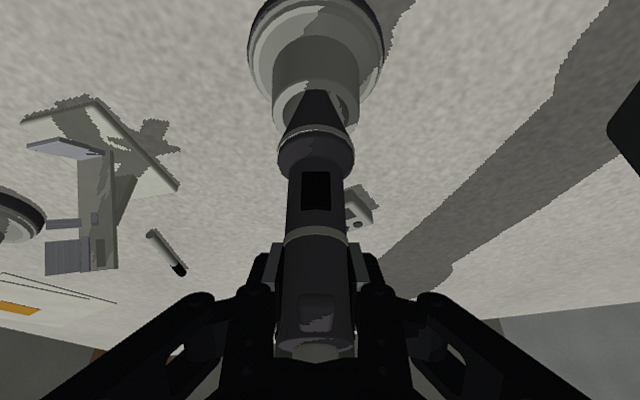

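The cone tip is inside the cup, and collar and rim centres agree within 0.5 mm in this view. About 29 mm is left. Lowering 24, then feeling for contact.

```bash
python3 -m creep '[0,0,0,0,0.005,0.0035,0.02, 0,0,0,0,0.01,0.007,0.02, 0,0,0,0,0.015,0.0105,0.02, 0,0,0,0,0.0196,0.0138,0.02, 0,0,0,0,0.0196,0.0138,0.02, 0,0,0,0,0.0196,0.0138,0.02]'
python3 -m creep '[0,0,0,0,0.0016,0.0012,0.02, 0,0,0,0,0.0016,0.0012,0.02]'
```

```text
time_s: 8.55
tcp_pos: [542.2, -254.6, 149.7]
ee_rot: [[-0.423, -0.521, 0.742], [-0.906, 0.244, -0.345], [-0.001, -0.818, -0.575]]
force: [0.2, -0.8, -3.0]
grip_width: 0.324
time_s: 8.8
tcp_pos: [542.1, -254.6, 147.6]
ee_rot: [[-0.423, -0.521, 0.742], [-0.906, 0.244, -0.345], [-0.001, -0.818, -0.575]]
force: [-0.6, 0.3, -1.9]
grip_width: 0.324
```

```bash
python3 -m creep '[0,0,0,0,0.0012,0.0009,0.02, 0,0,0,0,0.0012,0.0009,0.02]'
python3 -m creep '[0,0,0,0,0.0012,0.0009,0.02, 0,0,0,0,0.0012,0.0009,0.02]'
python3 -m creep '[0,0,0,0,0.0012,0.0009,0.02, 0,0,0,0,0.0012,0.0009,0.02]'
```

```text
time_s: 9.05
tcp_pos: [542.1, -254.6, 146.0]
ee_rot: [[-0.422, -0.521, 0.742], [-0.906, 0.244, -0.345], [-0.001, -0.818, -0.575]]
force: [-1.5, 1.4, -2.2]
grip_width: 0.323
time_s: 9.3
tcp_pos: [542.1, -254.5, 144.6]
ee_rot: [[-0.422, -0.521, 0.742], [-0.906, 0.244, -0.345], [-0.001, -0.818, -0.576]]
force: [-1.8, 1.9, -1.4]
grip_width: 0.322
time_s: 9.55
tcp_pos: [542.2, -254.5, 143.6]
ee_rot: [[-0.422, -0.521, 0.742], [-0.906, 0.244, -0.345], [-0.001, -0.818, -0.575]]
force: [-4.9, 2.8, 6.2]
grip_width: 0.325
```

Contact, with a small side push towards -x, +y. Shifting about half a millimetre that way while pressing on.

```bash
python3 -m creep '[0,0,0,-0.0001,0.0012,0,0.02, 0,0,0,-0.0001,0.0012,0,0.02]'
python3 -m creep '[0,0,0,0,0.0008,0.0006,0.02, 0,0,0,0,0.0008,0.0006,0.02]'
python3 - <<'E'
from h import *
for n in ('wrist','scene'): grab(n,n[0]+'7')
s=arm.get_state();print(s['tcp_pos'],s['force'],s['torque'])
z=np.array([0,0,1.])
for n in 'w7','s7':
    b,v=fitdisp([n],np.array([552.5,-259,110.]),z);print('collar',b-32*v)
E
```

```text
time_s: 9.8
tcp_pos: [542.0, -254.4, 143.5]
ee_rot: [[-0.423, -0.52, 0.742], [-0.906, 0.243, -0.345], [-0.001, -0.819, -0.574]]
force: [-2.0, 1.6, 16.9]
grip_width: 0.323
time_s: 10.05
tcp_pos: [542.1, -254.4, 143.4]
ee_rot: [[-0.423, -0.52, 0.742], [-0.906, 0.243, -0.345], [-0.001, -0.819, -0.574]]
force: [-3.2, 0.7, 27.3]
grip_width: 0.324
[ 542.07948538 -254.43972066  143.4467851 ] [-2.04115349  1.46143941 25.88239003] [1.35922501 3.18977499 0.05937242]
n [8427] med res 0.66 centre [ 552.6 -259.7  108.9] u [-0.007   0.0067  1.    ]
collar [ 552.77841483 -259.94694449   76.91865275]
n [595] med res 1.4 centre [ 551.2 -259.6  108.9] u [-0.0292 -0.0435  0.9986]
collar [ 552.09896781 -258.20080991   76.94214552]
```

View pics/w7.png

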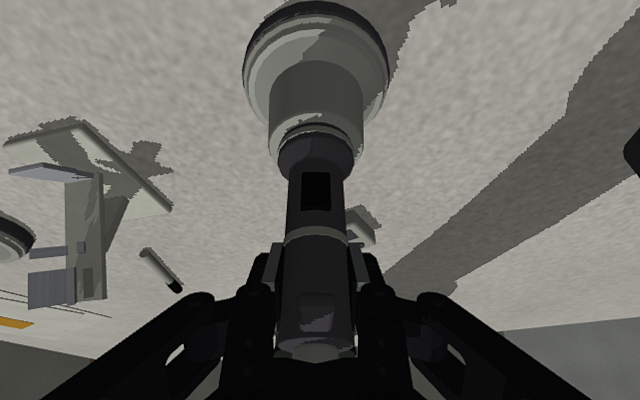

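Seated: it stopped moving, the vertical force rose to 27 N, and the collar is at its home height (77 against 78 mm). Easing off the load, then opening.

```bash
python3 -m creep '[0,0,0,0,-0.0008,-0.0006,0.02, 0,0,0,0,-0.001,-0.0007,0.02]' 20
python3 -m creep '[0,0,0,0,0,0,0.035, 0,0,0,0,0,0,0.05, 0,0,0,0,0,0,0.085, 0,0,0,0,0,0,0.085, 0,0,0,0,0,0,0.085, 0,0,0,0,0,0,0.085]'
python3 - <<'E'
from h import *
grab('wrist','w8');grab('scene','s8')
b,v=fitdisp(['w8'],np.array([552.5,-259,110.]),np.array([0,0,1.]),lmax=160);print('collar',b-32*v)
E
```

```text
time_s: 10.4
tcp_pos: [542.0, -254.4, 143.5]
ee_rot: [[-0.423, -0.52, 0.742], [-0.906, 0.243, -0.345], [-0.001, -0.819, -0.574]]
force: [-1.1, 0.4, 12.4]
grip_width: 0.33
time_s: 11.15
tcp_pos: [541.8, -254.3, 142.4]
ee_rot: [[-0.422, -0.521, 0.742], [-0.906, 0.244, -0.345], [-0.001, -0.818, -0.575]]
force: [0.2, 0.4, -0.3]
grip_width: 0.993
n [13125] med res 0.48 centre [ 552.6 -259.8  109. ] u [-0.0105  0.0066  0.9999]
collar [ 552.91181011 -259.97418806   76.95805524]
```

View pics/w8.png

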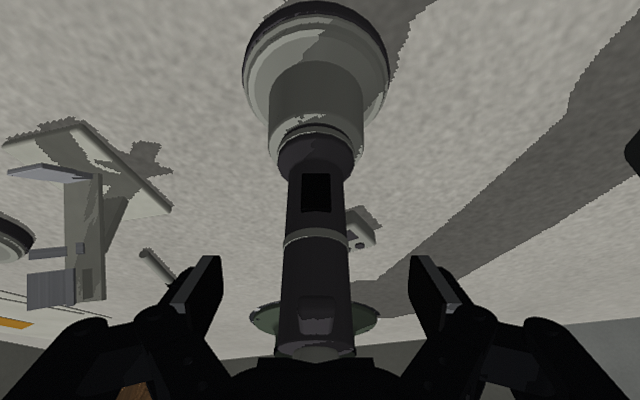

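Released: the dispenser stands in the cup, clear of both open pads. Backing away along the fingers.

```bash
python3 -m creep '[0,0,0,0,-0.015,0,0.085, 0,0,0,0,-0.045,0,0.085, 0,0,0,0,-0.085,0,0.085, 0,0,0,0,-0.13,0,0.085, 0,0,0,0,-0.18,0,0.085, 0,0,0,0,-0.2,0,0.085, 0,0,0,0,-0.2,0,0.085]'
python3 - <<'E'
from h import *
for n in ('wrist','scene','top'): grab(n,n[0]+'9')
z=np.array([0,0,1.])
for n in 'w9','s9':
    b,v=fitdisp([n],np.array([552.5,-259,110.]),z,lmax=155);print('collar',b-32*v)
W,c,K,T=cloud('t9');k=np.hypot(W[...,0]-552,W[...,1]+259)<7;print('top z',np.nanpercentile(W[k][:,2],[50,98]))
a=cv2.imread('pics/scene0.png').astype(int);d=cv2.imread('pics/s9.png')
cv2.imwrite('pics/s9z.png',cv2.resize(d[110:330,150:470],None,fx=2.4,fy=2.4))
E
```

```text
time_s: 12.12
tcp_pos: [641.9, -307.6, 328.4]
ee_rot: [[-0.472, -0.342, 0.813], [-0.882, 0.184, -0.435], [-0.001, -0.922, -0.388]]
force: [0.6, 0.3, -2.6]
grip_width: 0.997
n [1604] med res 0.56 centre [ 552.7 -259.8  108.9] u [-0.0105  0.0077  0.9999]
collar [ 553.04294369 -260.02315093   76.94769098]
n [824] med res 1.1 centre [ 551.4 -259.3  109.4] u [-0.0196 -0.0169  0.9997]
collar [ 552.02452767 -258.76600533   77.3971872 ]
top z [200.69148987 203.25546331]
```

View pics/s9.png

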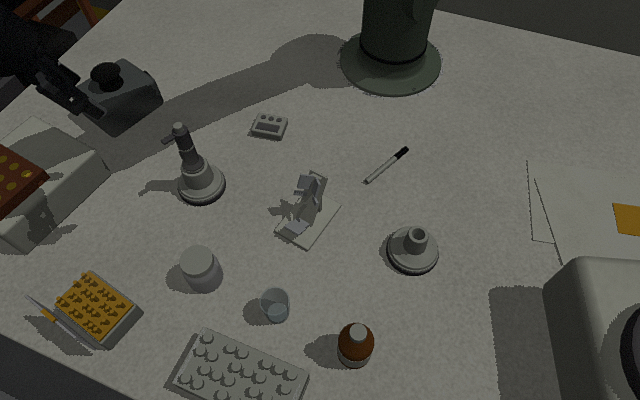

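View pics/w9.png

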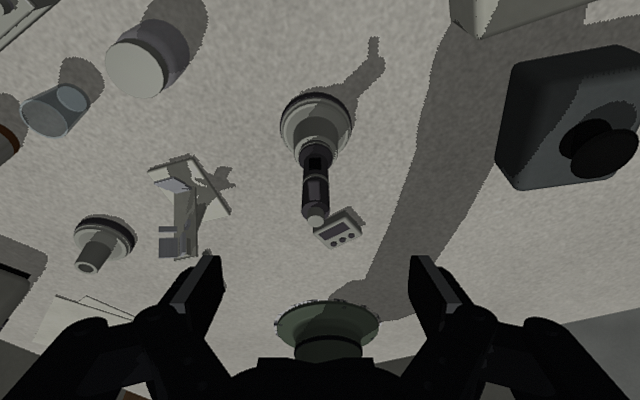

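The scene view shows the dispenser standing in the wide cup at (190,165). The timer, pen, beaker, jar and bottle are at the same pixels as at the start, and the gripper is well clear. The button top is at 200.7 mm against 200 expected, so it is home. Handing in.

Run:
```python
from h import *
s=arm.get_state();print(s['time_s'],s['joint_vel'].round(3),s['force'].round(1))
print(arm.job_done())
```

```text
12.275 [-0.004  0.035  0.056  0.047 -0.038 -0.003  0.021] [-0.6 -0.2 -0.4]
the job is handed in; nothing more can be done
None
```

I slid the dispenser out of its rest along its own axis and stood it cone down in the wide dock. I pressed it in until it stopped at about 27 N, then let go and backed away. I handed in at 12.3 s.

**Last checks**
- **Seating:** the collar point was at 77 mm against the 78 mm mouth, and the button top at 200.7 mm against 200 expected. Both are within the 2 mm calibration.
- **Upright:** the wrist view put the lean at about 0.7°. The coarser scene view gave about 1.5°, from few points and a poor fit, so I trust the wrist view more.
- **Clear of the robot:** the gripper was well away, with no contact force.
- **Loose items:** all five looked unmoved against the starting picture. I compared them by eye only.

**What went wrong:** my first plan, tilting the tool along the dispenser's axis, reached joint 4's limit, so I gripped with the tool straight down instead. The dispenser turned about 5° in the jaws by the time it was out of the rest. I measured that and corrected for it before placing.

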